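# Clear the carving board

## Task

Clear the carving board: first take the red ear defenders off it and lower them over the brass rail without letting them drop, so that they hang there by their headband with one ear cup on each side. Then take the yellow scraper from its stand and sweep the three dark wood chips off the board into the green tray with it, not with the fingers, and put the scraper back upright in its stand. Leave the other tools and things where they are.

Things in the scene. Friction and masses are not known exactly. Their poses are not given: they have to be found in the camera images.
- board: plywood carving board, fixed, top surface 45 mm above the bench. Origin: on the bench under the middle of the working area; it extends 120 mm to -x, 130 mm to +x and 130 mm to either side in y. A small blue clamp stands 17 mm above its top at the middle of its +x edge (from x = 114 mm on). Its frame's z is up.
- tray: open green chip tray, fixed, 250 (x) x 110 (y) x 30 mm high, walls and floor 4 mm; stands 2 mm beside the board's +y or -y edge, its rim 15 mm below the board's top, turned like the board. Origin: centre of its underside, on the bench.
- stand: grey open scraper stand on the other side of the board, fixed, 230 (x) x 56 (y) x 26 mm high, walls and floor 6 mm (inside 218 x 44 mm), turned like the board. Origin: centre of its underside, on the bench.
- rail: round brass rail 16 mm in diameter, its axis along the body's x, 170 mm above the bench, between two dark wooden posts (faces 232 mm apart; their tops 180 mm high). Fixed. Origin: on the bench below the rail's middle. It may stand on the left or the right of the bench.
- rail_top (a point): top of the brass rail at its middle, 178 mm above the bench
- ears: ear defenders, 0.2 kg, standing on their red and black cups; 160 mm high, 176 mm wide (y). Origin: centre of the underside, z up, y from cup to cup; arch in the y-z plane. Cups 56 (x) x 38 (y) x 72 mm high, inner faces 100 mm apart. Atop the arch a black crown pad 30 (x) x 46 (y) x 17 mm, 143 to 160 mm above the origin: grip its x faces with the fingertips, not reaching below it
- ears_crown (a point): middle of the underside of the crown pad (143 mm above the ears' origin); it rests on the rail when hung
- scraper: scraper block: yellow bar with steel edge 200 (x) x 26 (y) x 36 mm high, on it in the middle a dark wooden handle 75 (x) x 26 (y) mm reaching to 100 mm above the origin. Stands in its stand, long side along the stand's x. Origin: centre of its underside. 0.25 kg.
- scraper_grip (a point): point in the handle, 75 mm above the scraper's underside, where it is to be gripped across its 26 mm
- rack: wooden block with four upright gouges, 200 x 60 mm, 165 mm high, fixed, on the other side of the bench from the rail. Origin: centre of its underside.
- chip_a: dark wood chip 42 x 26 x 14 mm, on the half of the board nearer the robot. Origin: centre of its underside.
- chip_b: dark wood chip 42 x 26 x 14 mm, on the half of the board nearer the robot. Origin: centre of its underside.
- chip_c: dark wood chip 42 x 26 x 14 mm, on the board between the ear cups, under the arch. Origin: centre of its underside.
- carving: laminated carved wood block 100 x 108 x 78 mm behind the board; not to be disturbed. Origin: centre of its underside (of the handle and blade line for tools).
- mallet: wooden mallet with a green band, 235 mm long, head 110 x 75 x 65 mm at its +x end, lying at the back; not to be disturbed. Origin: centre of its underside (of the handle and blade line for tools).
- gouge_a: gouge with a medium-brown handle, 220 mm long (along x), 22 mm high, lying on the right, nearer the robot than the board; not to be disturbed. Origin: centre of its underside (of the handle and blade line for tools).
- gouge_b: gouge with a dark handle, 220 mm long (along x), 22 mm high, lying on the left, nearer the robot than the board; not to be disturbed. Origin: centre of its underside (of the handle and blade line for tools).
- glue: yellow glue bottle, 60 mm in diameter, 160 mm high, at the back; not to be disturbed. Origin: centre of its underside (of the handle and blade line for tools).
- wax: flat brass-coloured tin, 70 mm in diameter, 35 mm high, at the back on the right; not to be disturbed. Origin: centre of its underside (of the handle and blade line for tools).

How it is judged:
By the outcome, as a careful person would: the job done as asked, in the order asked, and still so for the second after the job is handed in, with the robot touching nothing.
It also fails if it takes over 72 s, if anything falls off the work surface, if the arm or the gripper's body presses on something with over 40 N, if the wrist force passes 120 N, or if a joint passes its speed limit or range.

## Robot

A 6-joint arm with a two-finger parallel gripper is mounted at the origin on the work surface. World frame = base frame: x ahead of the robot, y to its left, z up, the work surface at z = 0. Lengths are in m, angles in rad, forces in N, time in s.
With the tool pointing down it reaches from about 0.275 to 0.875 m from the base axis. Payload 12.5 kg.
Tool frame: the origin (TCP) lies at the very end of the fingers, on their centre line; the grasp point (between the pads) lies 19 mm behind it; z points along the fingers, y is the line along which they close (so a half turn about z gives the same grasp; the last joint's range is limited). The gripper opens to 85 mm and grips with 20 to 120 N. Pads are 22 mm wide; open, the fingers measure 114 mm over their backs; the gripper's body (76 mm by 85 mm) begins 54 mm behind the grasp point. The pads swing forward as they close: fully open they stand 13 mm farther back than shut.
Start: joints at [1.136, 0.351, 1.652, -0, 1.139, -0.085], TCP at [0.188, 0.517, 0.231] pointing down, gripper open.
Joint ranges: [-2.75, 2.75], [-0.79, 2.1], [0.01, 2.65], [-1.57, 4.71], [0.07, 3.14], [-2.87, 2.87]. Speed limits (rad/s): [2.22, 2.22, 2.79, 3.14, 3.14, 3.14].

## Interface

Orientations are given as a 3x3 rotation matrix whose columns are the frame's x, y, z axes.
In Python, from bench import manip gives the robot as it stands. Calls block until the motion is done:
- manip.move_ptp(position, orientation): joint-space move of the TCP to a pose.
- manip.move_l(position, attitude=None, max_speed=0.15): straight line of the TCP; attitude=None keeps the orientation; max_speed is the mean speed in m/s.
- manip.move_j(angles): joint-space move.
- manip.set_gripper(opening, effort=None): opening from 0.0 (shut) to 1.0 (fully open); effort is the grip in N (None keeps the last); returns when the fingers have stopped.
- manip.dwell(seconds).
- manip.inverse_kinematics(position, orientation): joint angles nearest the present ones, or None.
- manip.grab_frame(name): name is "side" or "top" or "wrist"; returns (picture, depth): 420x560x3 uint8, red, green, blue; 420x560 float32, m along the optical axis (not along the pixel's ray), 0 where there is no reading.
- manip.get_calibration(name): a dict with "camera_matrix" (3x3 intrinsics, pixels), "k1" (the pictures are not rectified: a ray, as slopes to the right and down, at radius r is drawn at 1 + k1 r^2 times it, then the intrinsics apply), "R" (3x3) and "t" (3): a world point X has camera coordinates R X + t. Camera axes: x right, y down, z forward; pixel columns grow to the right and rows downward; lengths in m; the calibration is good to about 2 mm. A picture is of the moment at which its call begins: read the wrist's pose just before it. get_calibration takes no time and is no camera call; for the wrist camera it gives the pose at the moment of the call.
A pose or a line that the arm cannot do raises manip.Unreachable and nothing moves.
- manip.sign_off(): hands the job in; it is judged then, once.
Trained networks look in the newest picture that a camera, given by its name, has taken for a name from the list of things; names that differ only in an ending like _2 or _b are one class to them, and where a whole thing is asked for, a point or a joint stands for the part that bears it (a point fixed in the world has none). Each returns a list of dicts, best first, with "confidence" (0 to 1); they miss things now and then, are a little off and sometimes report something else, mostly with a low value. They report only what shows in the picture. A call takes as long as a camera call.
- manip.look_for(camera, name): "at" ([x, y, z] in m, in world coordinates, good to about 4 mm: the middle of the surface that is visible of it).
Readings, each from a call of its own:
- manip.current_time(): time.
- manip.current_qpos(): joint angles.
- manip.current_joint_vel(): joint speeds.
- manip.current_joint_torque(): joint torques, N m.
- manip.current_ee_pos(): TCP position.
- manip.current_tcp_rot(): TCP orientation.
- manip.current_force(): force on the tool from outside, world axes, zero at the start.
- manip.current_ft_torque(): the same for the moment, N m.
- manip.current_grip_width(): opening from 0.0 (shut) to 1.0 (fully open).
- manip.current_grip_force(): force on a finger pad.
Only numpy, scipy, OpenCV 4.12 (cv2) and the standard library are available. Lean on these libraries where they do the work, as an engineer would, in place of code of your own. Each camera call takes 0.05 s, during which the arm holds its last target. There are 200 camera calls.

## Working session

There is one attempt and no reset: what is moved stays moved. The work goes in short steps, each a Python script; the robot and the scene stay as the last script left them, time stands still between calls to the robot, and variables do not carry over. Pictures are saved under pics/ and viewed, at most 10 in all, crops included, and the job is handed in when it is done.

```bash
ls; mkdir -p pics
cat > h.py <<'E'
import numpy as np, cv2
from bench import manip as m
def cloud(cam):
    img,d=m.grab_frame(cam); c=m.get_calibration(cam)
    K=np.array(c["camera_matrix"],float); k1=c["k1"]; R=np.array(c["R"]); t=np.array(c["t"])
    v,u=np.mgrid[:420,:560].astype(float)
    pts=np.stack([u.ravel(),v.ravel()],1)[:,None]
    n=cv2.undistortPoints(pts,K,np.array([k1,0,0,0,0.]))[:,0]
    P=np.c_[n,np.ones(len(n))]*d.ravel()[:,None]
    W=((P-t)@R).reshape(420,560,3); W[d==0]=np.nan
    return img,W
E
python3 - <<'E'
from h import *
for c in ("top","side"):
    img,W=cloud(c); cv2.imwrite(f"pics/{c}0.png",img[:,:,::-1]); np.save(f"{c}0.npy",W); np.save(f"{c}0i.npy",img)
    for n in ("board","tray","stand","rail","ears","ears_crown","scraper","scraper_grip","rack","chip_a","carving"):
        print(c,n,[(np.round(r["at"],3).tolist(),round(r["confidence"],2)) for r in m.look_for(c,n)[:4]])
print(m.current_time())
E
```

```text
pics
top board [([0.511, -0.007, 0.044], 0.88), ([0.561, -0.021, 0.155], 0.55)]
top tray [([0.54, -0.204, 0.007], 0.62)]
top stand [([0.497, 0.156, 0.018], 0.76)]
top rail [([0.53, -0.423, 0.164], 0.77), ([0.786, -0.009, 0.071], 0.72), ([0.719, -0.315, 0.037], 0.27)]
top ears [([0.565, -0.018, 0.166], 0.95), ([0.545, -0.206, 0.007], 0.49), ([0.513, -0.008, 0.043], 0.36), ([0.493, 0.155, 0.017], 0.2)]
top ears_crown [([0.56, -0.018, 0.156], 0.76)]
top scraper [([0.498, 0.172, 0.042], 0.91)]
top scraper_grip [([0.496, 0.17, 0.04], 0.58)]
top rack [([0.703, 0.218, 0.065], 0.71), ([0.521, 0.408, 0.039], 0.58), ([0.559, -0.02, 0.156], 0.49), ([0.496, 0.158, 0.019], 0.42)]
top chip_a [([0.559, -0.024, 0.06], 0.6), ([0.47, 0.036, 0.054], 0.42)]
top carving [([0.787, -0.009, 0.069], 0.6), ([0.533, -0.423, 0.161], 0.39)]
side board [([0.495, -0.033, 0.05], 0.96)]
side tray []
side stand [([0.474, 0.15, 0.018], 0.68)]
side rail [([0.497, -0.431, 0.119], 0.83), ([0.492, 0.164, 0.039], 0.3)]
side ears [([0.561, -0.042, 0.115], 0.76)]
side ears_crown [([0.561, -0.041, 0.115], 0.97)]
side scraper [([0.492, 0.162, 0.041], 0.76)]
side scraper_grip [([0.491, 0.167, 0.046], 0.73)]
side rack []
side chip_a [([0.48, -0.064, 0.054], 0.68), ([0.563, -0.026, 0.056], 0.57), ([0.466, 0.034, 0.055], 0.44), ([0.561, -0.04, 0.115], 0.21)]
side carving [([0.776, -0.025, 0.075], 0.87)]
1.2
```

View pics/top0.png

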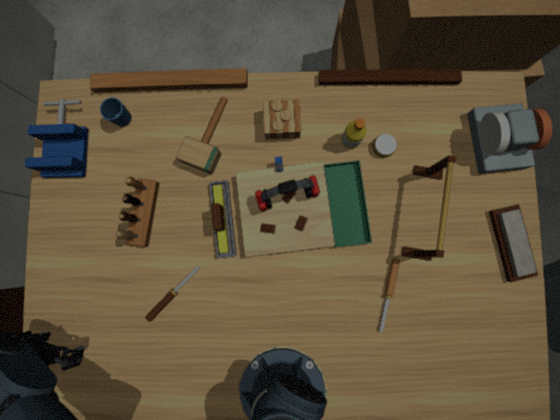

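View pics/side0.png

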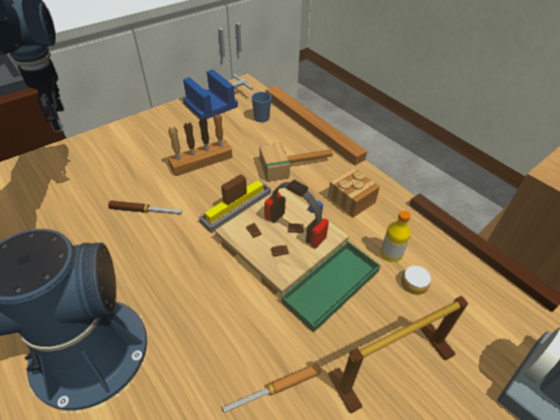

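Top view: board at about (285,210) px, with the ears at (288,190) and the chips at (267,229), (300,223) and (288,197). The green tray (348,203) is on the -y side and the stand with the scraper (220,220) on +y. The brass rail runs from (451,160) to (441,255). The side view agrees. Next I measure the exact poses from the depth.

```bash
cat > seg.py <<'E'
from h import *
def rect(P,name):
    P=P[np.isfinite(P).all(1)]
    if len(P)<4: print(name,len(P)); return
    (c,s,a)=cv2.minAreaRect((P[:,:2]*1000).astype(np.float32))
    if s[0]<s[1]: s=s[::-1]; a+=90
    a=(a+90)%180-90
    print(name,len(P),"c",np.round(c,1),"size",np.round(s,1),"ang",round(a,1),"z",np.round(np.percentile(P[:,2],[5,50,95])*1000,1),"mean",np.round(P.mean(0)*1000,1))
def seg(W,img):
    hsv=cv2.cvtColor(img,cv2.COLOR_RGB2HSV); H,S,V=[hsv[...,i] for i in range(3)]
    x,y,z=W[...,0],W[...,1],W[...,2]
    def box(x0,x1,y0,y1,z0,z1): return (x>x0)&(x<x1)&(y>y0)&(y<y1)&(z>z0)&(z<z1)
    rect(W[box(.35,.66,-.15,.14,.037,.05)],"board")
    rect(W[box(.35,.7,-.3,-.1,-.01,.04)&(H>55)&(H<85)&(S>120)],"tray")
    rect(W[box(.35,.65,.1,.25,.018,.034)],"stand")
    rect(W[box(.35,.65,.1,.25,.03,.045)&(H>20)&(H<35)&(S>150)],"bar")
    rect(W[box(.35,.65,.1,.25,.085,.12)],"handle")
    rect(W[box(.3,.8,-.6,-.3,.155,.19)&(H>15)&(S>100)&(V>70)],"rail")
    rect(W[box(.3,.8,-.6,-.25,.155,.19)],"rail+posts")
    rect(W[box(.35,.7,-.15,.14,.195,.22)],"pad")
    rect(W[box(.35,.7,-.15,.14,.075,.22)],"ears")
    ch=(box(.35,.7,-.12,.12,.05,.067)&(V<120)).astype(np.uint8)
    n,l,st,_=cv2.connectedComponentsWithStats(ch)
    for i in range(1,n):
        if st[i,4]>12: rect(W[l==i],"chip")
if __name__=="__main__":
    for c in("top","side"): print(c); seg(np.load(c+"0.npy"),np.load(c+"0i.npy"))
E
python3 seg.py
```

```text
top
board 6088 c [527.7 -11.8] size [260.4 250.4] ang -83.7 z [41.9 45.3 48.5] mean [518.2 -10.1  45.2]
tray 761 c [ 544.6 -197.5] size [242.1 102.5] ang 6.3 z [ 1.3  5.1 25.1] mean [ 547.8 -207.     7.3]
stand 410 c [522.2 176.7] size [266.5  66.1] ang 9.3 z [20.7 25.7 31. ] mean [505.6 169.8  25.8]
bar 311 c [501.9 177.2] size [195.5  26.8] ang 6.1 z [37.8 41.8 44.5] mean [498.  175.8  41.8]
handle 276 c [501.3 177.1] size [75.  26.8] ang 6.0 z [ 93.1 105.7 109.2] mean [500.4 175.3 104.5]
rail 571 c [ 515.1 -426.3] size [268.9  18.5] ang -10.5 z [170.3 176.6 180. ] mean [ 508.8 -424.4  176. ]
rail+posts 759 c [ 515.3 -425.2] size [268.9  22.7] ang -10.9 z [168.5 176.7 181. ] mean [ 512.7 -424.3  175.8]
pad 222 c [565.5 -22.7] size [54.9 29.7] ang -75.4 z [200.  204.9 208.2] mean [564.2 -20.3 204.6]
ears 939 c [564.8 -20.4] size [176.1  56.2] ang -75.6 z [104.6 163.9 206.4] mean [561.7 -19.2 155.6]
chip 110 c [658.1   2.8] size [45.4 21.6] ang 6.4 z [53.5 58.7 66.2] mean [657.1   2.6  59.5]
chip 100 c [564.2 -25.5] size [42.9 25.3] ang -43.4 z [51.7 56.8 61.7] mean [559.9 -23.6  56.
[... 903 characters left out ...]
-23.7 202.9]
ears 1333 c [563.9 -22.7] size [174.2  56. ] ang -75.5 z [ 81.  116.4 204.3] mean [561.7 -33.2 137.6]
chip 19 c [637.6  -1.4] size [20.4  5.1] ang -89.9 z [50.3 55.  60.7] mean [ 6.38e+02 -2.00e-01  5.52e+01]
chip 76 c [540.3  32.4] size [57.  26.4] ang -22.5 z [51.9 60.6 66.3] mean [535.2  34.1  59.9]
chip 115 c [563.6 -27.4] size [40.7 24.4] ang -39.6 z [50.9 55.6 60.5] mean [561.7 -27.5  55.5]
chip 105 c [467.9  34.5] size [39.4 21.8] ang 85.8 z [51.1 54.7 60.3] mean [467.1  32.3  55.3]
chip 60 c [ 572.5 -100.7] size [53.2 25.8] ang -28.1 z [53.  61.4 66.5] mean [564.4 -97.9  60.5]
chip 121 c [482.5 -61.5] size [39.5 22.4] ang -26.3 z [51.  55.4 61.4] mean [481.4 -62.3  55.9]
```

```bash
cat >> h.py <<'E'
def Rd(deg):  # tool down, closing axis y at yaw deg
    a=np.radians(deg); c,s=np.cos(a),np.sin(a)
    return np.array([[-s,c,0],[c,s,0],[0,0,-1.]])
def touch(dz_max,thr=3.,step=.001):
    "lower in steps until the vertical force rises by thr"
    f0=m.current_force()[2]; p=np.array(m.current_ee_pos()); n=0
    while n*step<dz_max:
        n+=1; m.move_l((p-[0,0,n*step]).tolist(),None,.02)
        df=m.current_force()[2]-f0
        if df>thr: break
    print("touch",n*step,"df",round(df,2),"z",m.current_ee_pos()[2]); return df>thr
BY=6.2; B0=np.array([.5227,-.0123]); ex=np.array([np.cos(np.radians(BY)),np.sin(np.radians(BY))]); ey=np.array([-ex[1],ex[0]])
EARS=np.array([.565,-.0215]); EYAW=14.4
E
python3 - <<'E'
from h import *
W=[];
for c in("top","side"):
    w=np.load(c+"0.npy").reshape(-1,3); w=w[(w[:,0]>.42)&(w[:,0]<.61)&(w[:,1]<-.36)&(w[:,1]>-.48)&(w[:,2]>.15)&(w[:,2]<.19)]
    W.append(w)
    cam=m.get_calibration(c); print(c,"cam at",np.round(-np.array(cam["R"]).T@np.array(cam["t"]),2))
    from scipy.optimize import least_squares
    def f(p):
        a=p[1]; n=np.array([-np.sin(a),np.cos(a)]); d=(w[:,:2]-[.515,-.427])@n-p[0]
        return np.hypot(d,w[:,2]-.170-p[2])-.008
    r=least_squares(f,[0,-.19,0],loss="soft_l1",f_scale=.002); print("perp off mm",r.x[0]*1e3,"yaw",np.degrees(r.x[1]),"dz",r.x[2]*1e3)
print("yaw now",np.round(m.current_tcp_rot(),2).tolist())
for n,p,y in(("ears",[*EARS,.19],EYAW),("rail",[.515,-.427,.36],-10.8),("scr",[.501,.176,.062],BY+90),("sweep",[*(B0-.14*ey),.1],BY+90)):
    for k in(-180,0,):
        q=m.inverse_kinematics(p,Rd(y+k)); print(n,y+k,None if q is None else np.round(q,2))
E
```

```text
top cam at [ 0.4  -0.01  1.16]
perp off mm -0.37233405816541854 yaw -11.439865241610185 dz 0.08087109949289306
side cam at [ 0.08 -0.57  0.91]
perp off mm -2.1344048236544437 yaw -11.100808045990963 dz -1.2507692860479007
yaw now [[-0.94, 0.34, -0.0], [0.34, 0.94, -0.0], [0.0, -0.0, -1.0]]
ears -165.6 [-0.12  0.42  1.65 -0.    1.06  2.77]
ears 14.4 [-0.12  0.42  1.65 -0.    1.06 -0.37]
rail -190.8 [-0.76  0.5   1.12 -0.    1.52  2.57]
rail -10.8 [-0.76  0.5   1.12 -0.    1.52 -0.57]
scr -83.8 [ 0.25  0.56  1.83 -0.    0.76  1.71]
scr 96.2 [ 0.25  0.56  1.83 -0.    0.76 -1.43]
sweep -83.8 [-0.36  0.53  1.74 -0.    0.87  1.1 ]
sweep 96.2 [-0.36  0.53  1.74 -0.    0.87 -2.04]
```

Run:
```python
from h import *
m.move_ptp([*EARS,.29],Rd(EYAW))
m.move_l([*EARS,.190],None,.15)
m.set_gripper(0.0,40); print("w",m.current_grip_width(),m.current_grip_force(),m.current_force())
m.move_l([*EARS,.215],None,.08)
img,W=cloud("side"); cv2.imwrite("pics/s1.png",cv2.resize(img[130:290,180:400,::-1],None,fx=3,fy=3))
print(m.current_grip_width(),m.current_grip_force(),m.current_force(),m.current_time())
```

```text
w 0.34141293272653384 40.09347975254059 [ 0.58312099 -0.48829959  3.65392211]
0.3419111601393063 39.72330093383789 [-0.04436477  0.56442062 -2.86908675] 5.4333
```

View pics/s1.png

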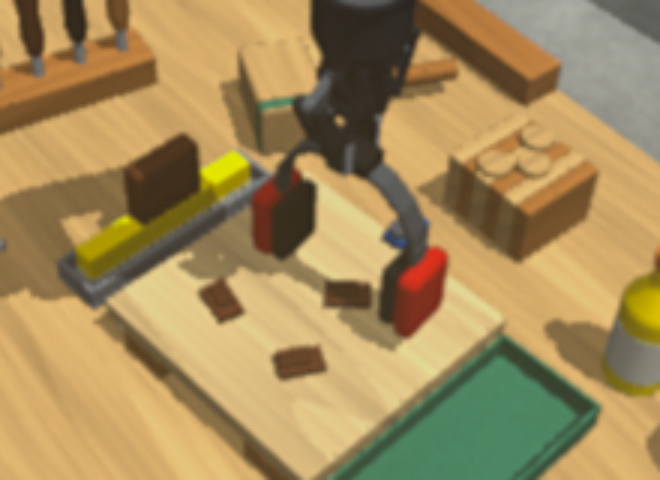

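The ears are held by the crown pad (crop px 345,150), lifted level, and the chips are undisturbed. On to the rail.

```bash
cat >> h.py <<'E'
RC=np.array([.5148,-.4282]); RY=-11.2
E
python3 - <<'E'
from h import *
from seg import rect
m.move_l([*EARS,.37],None,.2)
m.move_l([*RC,.37],Rd(RY),.2)
m.dwell(.3)
print(m.current_force(),m.current_ee_pos(),m.current_time())
for c in("top","side"):
    img,W=cloud(c)
    x,y,z=W[...,0],W[...,1],W[...,2]
    s=(abs(x-.515)<.06)&(y<-.3)&(y>-.56)&(z>.2)&(z<.37)
    rect(W[s&(z<.345)],c)
    P=W[s]; n=np.array([np.sin(np.radians(-RY)),np.cos(np.radians(RY))]); d=(P[:,:2]-RC)@n
    print("perp range",d.min(),d.max(),"zmin +,-",np.percentile(P[d>.06][:,2],2) if (d>.06).any() else 0,np.percentile(P[d<-.06][:,2],2) if (d<-.06).any() else 0)
cv2.imwrite("pics/s2.png",cv2.resize(img[150:,200:560,::-1],None,fx=2,fy=2))
E
```

```text
[ 0.52817925  0.05177063 -1.79958352] [ 0.51487318 -0.42802644  0.37006847] 8.8583
top 694 c [ 517.8 -415.3] size [156.9  55.8] ang 80.6 z [237.9 292.5 338.6] mean [ 522.9 -359.8  287. ]
perp range -0.06604337105952118 0.09117701475713232 zmin +,- 0.23614998633530057 0.23337071459814132
side 2508 c [ 513.4 -428.5] size [176.   54.9] ang 79.2 z [237.9 289.1 332.6] mean [ 502.5 -440.9  282.5]
perp range -0.08863429592398882 0.08721495330866717 zmin +,- 0.2346787298481862 0.2340301266574034
```

View pics/s2.png

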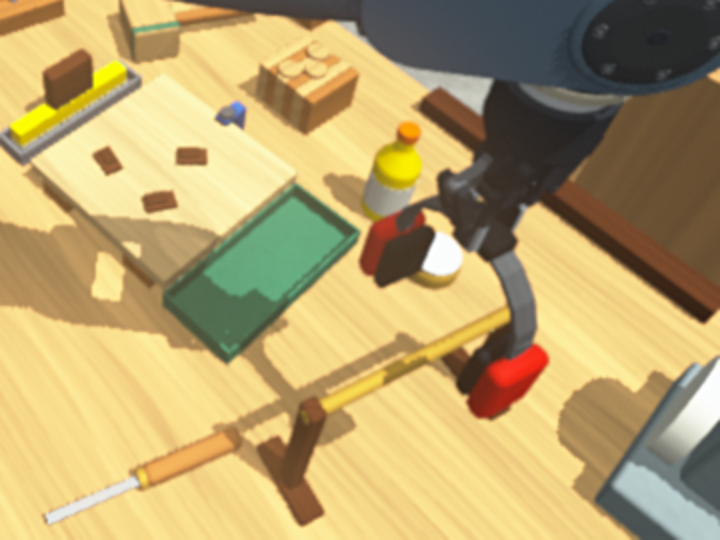

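The ears hang level above the rail, arch across it and a cup on each side. I'll lower until contact.

Run:
```python
from h import *
m.move_l([*RC,.192],Rd(RY),.12)
ok=touch(.016,1.6)
print(m.current_force(),m.current_ft_torque())
w=m.current_grip_width()
m.set_gripper(w+.06); m.dwell(.3); m.set_gripper(.75); m.dwell(.3)
p=m.current_ee_pos(); print(p,m.current_force())
img,W=cloud("side"); cv2.imwrite("pics/s3.png",cv2.resize(img[200:,250:560,::-1],None,fx=2.4,fy=2.4))
print(m.current_time())
```

```text
touch 0.013000000000000001 df 4.36 z 0.18027204405250402
[0.02018028 0.68641678 2.10319134] [ 0.13900847  0.2479605  -0.01078652]
[ 0.51501647 -0.42842134  0.17979404] [-0.10308632 -0.24259603 -0.13274597]
15.1167
```

View pics/s3.png

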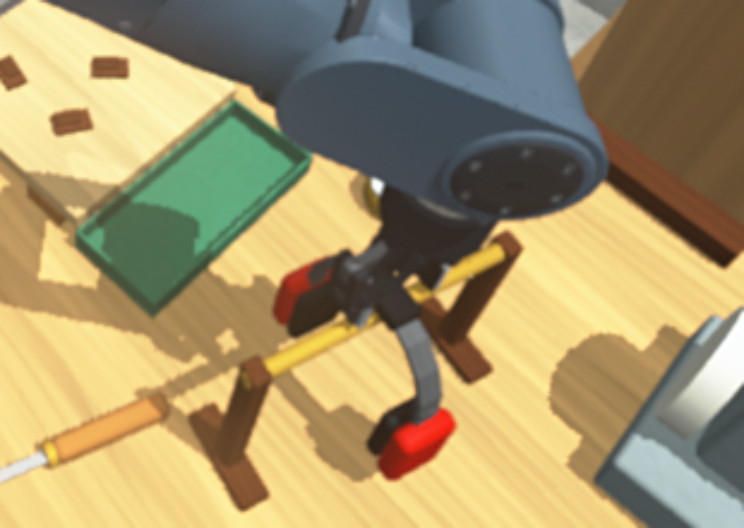

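Crown rests on the rail at the expected height, with the cups at (300,295) and (415,440) on either side. Next: retreat, then the scraper.

```bash
cat >> h.py <<'E'
SC=np.array([.5012,.1765])
E
python3 - <<'E'
from h import *
m.move_l([*RC,.235],None,.08); m.move_l([*RC,.33],None,.2)
m.set_gripper(1.0)
m.move_ptp([*SC,.20],Rd(BY+90))
m.move_l([*SC,.062],None,.12)
m.set_gripper(0.0,80); f0=m.current_force()
print("w",m.current_grip_width(),m.current_grip_force(),f0)
m.move_l([*SC,.125],None,.1); m.dwell(.2)
print(m.current_grip_width(),m.current_force(),m.current_time())
img,W=cloud("side"); cv2.imwrite("pics/s4.png",img[:,:,::-1])
print("ears",[(np.round(r["at"],3).tolist(),round(r["confidence"],2)) for r in m.look_for("side","ears")[:2]])
from seg import rect
x,y,z=W[...,0],W[...,1],W[...,2]
hsv=cv2.cvtColor(img,cv2.COLOR_RGB2HSV)
rect(W[(abs(x-.5)<.15)&(abs(y-.175)<.05)&(z>.08)&(z<.12)&(hsv[...,0]>20)&(hsv[...,0]<35)&(hsv[...,1]>150)],"bar")
rect(W[(abs(x-.515)<.1)&(abs(y+.428)<.13)&(z>.02)&(z<.1)],"cups")
rect(W[(abs(x-.515)<.05)&(abs(y+.428)<.05)&(z>.184)&(z<.21)],"pad")
E
```

```text
w 0.2927417053354847 78.89529347419739 [-0.19857166 -0.7370147   4.97878589]
0.29592783578845355 [ 0.31926495  0.0444818  -2.09591187] 22.0
ears [([0.508, -0.448, 0.109], 0.56)]
bar 674 c [500.3 174.7] size [200.   30.3] ang 5.7 z [ 82.4 100.4 106.1] mean [491.  167.8  97.2]
cups 801 c [ 511.9 -429.6] size [176.2  53.7] ang 79.4 z [46.  75.2 99.2] mean [ 498.3 -432.5   74.3]
pad 434 c [ 513.1 -429.2] size [54.5 32.2] ang 76.0 z [186.  193.6 196.1] mean [ 511.  -429.8  193. ]
```

View pics/s4.png

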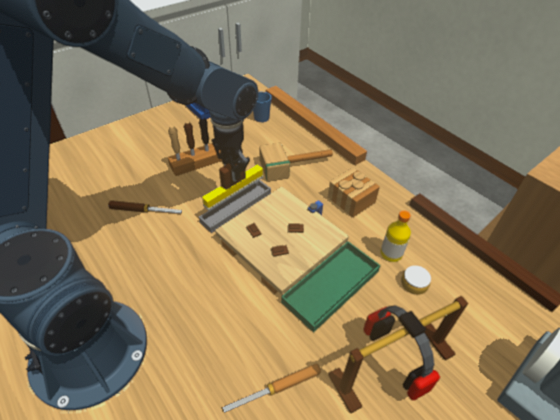

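Ears hang straight on the rail (cups at (378,322) and (425,383)), and the scraper is held level above its stand. Sweep next.

Run:
```python
from h import *
pos=lambda x,y:B0+x*ex+y*ey
m.move_l([*pos(-.005,.107),.125],None,.15)
m.move_l([*pos(-.005,.107),.105],None,.08)
touch(.008,2.5)
z=m.current_ee_pos()[2]+.0008
m.move_l([*pos(-.005,.107),z],None,.02)
m.move_l([*pos(-.005,-.09),z],None,.07); print(m.current_force())
m.move_l([*pos(-.005,-.142),z],None,.05); print(m.current_force())
m.dwell(.5); m.move_l([*pos(-.005,-.10),z+.0],None,.1)
m.move_l([*pos(-.005,.0),.16],None,.15)
print(m.current_time(),m.current_grip_width())
for c in("side","top"):
    img,W=cloud(c); cv2.imwrite(f"pics/{c}5.png",cv2.resize(img[130:350,150:450,::-1],None,fx=2.5,fy=2.5))
    print([(np.round(r["at"],3).tolist(),round(r["confidence"],2)) for r in m.look_for(c,"chip_a")])
```

```text
touch 0.004 df 8.44 z 0.1012845296200885
[-0.07933912  0.33189713 -3.215588  ]
[-0.04400393  0.07914189 -2.17635236]
30.5917 0.29358810747177183
[([0.501, -0.212, 0.02], 0.73), ([0.598, -0.179, 0.021], 0.59)]
[([0.501, -0.206, 0.024], 0.7), ([0.598, -0.175, 0.022], 0.51)]
```

View pics/side5.png

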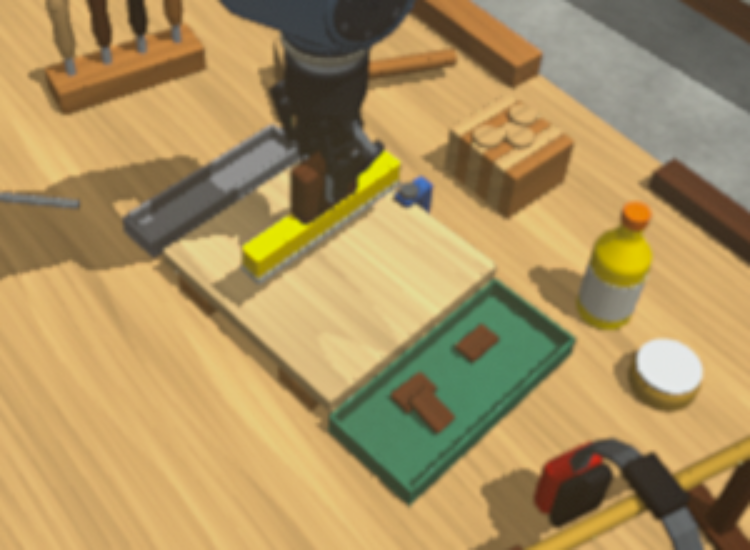

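All three chips are in the tray (px 412,390; 435,412; 477,343) and the board is clear. I'll return the scraper.

Run:
```python
from h import *
m.move_l([*SC,.16],Rd(BY+90),.15)
m.move_l([*SC,.068],None,.08)
touch(.009,2.5)
m.set_gripper(m.current_grip_width()+.06); m.dwell(.2); m.set_gripper(.8)
p=np.array(m.current_ee_pos()); m.move_l([*p[:2],.22],None,.15)
m.dwell(.5); print(m.current_time(),m.current_force())
from seg import seg
out=[]
for c in("side","top"):
    img,W=cloud(c); out.append(img); print(c); 
    if c=="side": seg(W,img)
cv2.imwrite("pics/s6.png",out[0][:,:,::-1])
```

```text
touch 0.007 df 10.91 z 0.062261841398509446
37.8417 [0.11742264 0.32647072 0.62025796]
side
board 7109 c [527.6 -12.2] size [263.2 253. ] ang -83.9 z [41.6 44.6 47.2] mean [519.9 -21.3  44.5]
tray 0
stand 541 c [520.8 176.6] size [273.6  71.7] ang 9.9 z [19.  24.6 32.2] mean [497.9 160.7  24.9]
bar 424 c [500.4 175.9] size [200.5  31.2] ang 6.7 z [31.3 40.5 43.8] mean [491.4 170.1  39.3]
handle 280 c [502.4 175.7] size [77.8 27.7] ang 7.8 z [ 87.2 103.2 107.5] mean [497.7 170.8 100.7]
rail 984 c [ 516.7 -426.9] size [257.9 111. ] ang -30.7 z [169.  175.2 179. ] mean [ 508.4 -429.5  174.6]
rail+posts 1697 c [ 514.9 -430. ] size [256.3 117.7] ang -31.9 z [161.5 175.4 182.4] mean [ 505.5 -432.9  174.4]
pad 0
ears 0
chip 61 c [649.    0.8] size [29.6 20.3] ang 6.9 z [51.5 58.  65.3] mean [645.   -2.6  58.7]
top
```

View pics/s6.png

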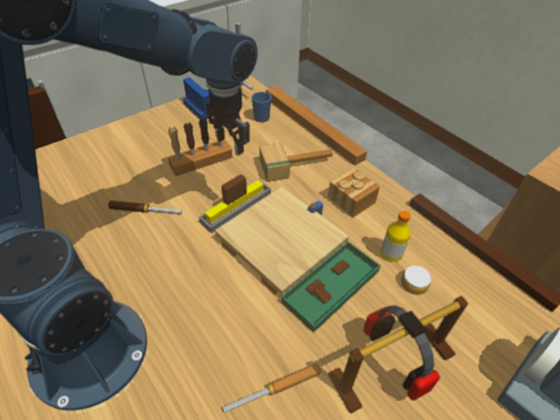

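The scraper is upright in its stand (235,195), the chips are in the tray, the ears hang on the rail, and the other things haven't moved. Signing off.

```bash
python3 -c "
from h import *
print(m.sign_off())"
```

```text
the job is handed in; nothing more can be done
None
```

The job is done and handed in at about 38 s: the ear defenders hang on the rail with one cup on each side, all three chips are in the tray, the scraper is back upright in its stand, and the other things look unmoved.

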